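# Reset the telescopic end stop to its next open hole

## Robot

A 6-joint arm with a two-finger parallel gripper is mounted at the origin on the work surface. World frame = base frame: x ahead of the robot, y to its left, z up, the work surface at z = 0. Lengths are in m, angles in rad, forces in N, time in s.
With the tool pointing down it reaches from about 0.3 to 0.95 m from the base axis. Payload 3.1 kg.
Tool frame: the origin (TCP) lies between the finger pads; the fingertips stand 8 mm ahead of it and the grasp point (between the pads) lies 11 mm behind it (r.nose_length is the distance from the TCP to the fingertips, in m); z points along the fingers, x is the direction in which the jaws open and shut, and the axes are right-handed (so a half turn about z gives the same grasp; the last joint's range is limited). The gripper opens to 85 mm and grips with 20 to 120 N. Pads are 22 mm wide; open, the fingers measure 114 mm over their backs; the gripper's body (76 mm by 85 mm) begins 54 mm behind the grasp point. The pads swing forward as they close: fully open they stand 13 mm farther back than shut.
Start: joints at [1.195, 0.308, 1.634, -0, 1.2, -0.07], TCP at [0.188, 0.596, 0.239] pointing down, gripper open.
Joint ranges: [-3.06, 3.06], [-0.79, 1.96], [0.05, 2.63], [-1.19, 4.34], [0.05, 2.64], [-2.94, 2.94]. Speed limits (rad/s): [2.79, 2.79, 3.14, 3.14, 3.14, 3.14].

## Interface

Orientations are given as a rotation vector (axis times angle).
In Python, from plant import r gives the robot as it stands.
- The arm moves only by the tool carry_out, never from a script. Its argument "series" is a list of rows, each a list of 7 numbers: the closure, from -1 (fully open) to 1 (shut), then the shift along the tool's x, y, z in m, then the turn, a rotation vector about the tool's x, y, z in rad. In form: [[fingers, x, y, z, ax, ay, az], ...]. A call has 1 to 8 rows; each row is the pose to reach, as a shift and turn from the pose commanded when the call began, along the tool's axes at that moment; what a row does not reach only later rows make up. A row lasts 1/8 s, in which the tool goes at most 62.5 mm and 10.7 degrees, less where a joint would pass 70% of its speed; a pose out of reach is approached as far as the arm can. A call with a gripper value outside its range is refused whole. The fingers move at their own pace and stop on an object; "force" is the grip in N (left out, the last holds). Time passes only in rows, so rows that repeat a pose let the fingers close. It gives the time, the measured TCP pose, the force and the opening at its end, in the units of the state.
- r.read_state(): the state, without advancing time (a new reading comes with each control period).
- r.get_image(name): name is "side" or "top" or "wrist"; returns the picture (384x512x3 uint8, blue, green, red); there is no depth.
- r.calibration(name): a dict with "mtx" (3x3 intrinsics, pixels), "rvec" (rotation vector, rad) and "tvec" (3), from world to camera coordinates, as OpenCV has them; the wrist camera has in their place "hand_eye" (4x4, takes a point from camera to tool coordinates, whose origin is the TCP and whose axes are the tool frame's). Camera axes: x right, y down, z forward; pixel columns grow to the right and rows downward; lengths in m; the calibration is good to about 2 mm. A picture is of the moment at which its call begins: read the wrist's pose just before it. calibration takes no time and is no camera call.
- r.close_job(): hands the job in, once; it reports no verdict.
The state is a dict: "clock": time; "joint_positions": joint angles; "qvel": joint speeds; "tau": joint torques, N m; "eef_pos": TCP position; "tool_rot": TCP orientation; "contact_force": force on the tool from outside, world axes, zero at the start; "moment": the same for the moment, N m; "width": opening from 0.0 (shut) to 1.0 (fully open).
Only numpy, scipy, OpenCV 4.12 (cv2) and the standard library are available. Lean on these libraries where they do the work, as an engineer would, in place of code of your own. Each camera call takes 0.05 s, during which the arm holds its last target. There are 200 camera calls.

## Task

The bench's telescopic end stop has to be made longer: pull up the black knob of its lock plunger, slide the tube section out to the next hole that will take the pin (one of the two holes further out is stopped up with old filler and you cannot see which, so feel for it), and let the pin drop fully home there. Finish still gripping the knob with the pin fully home; do not let go. Leave everything else on the bench where it stands.

Things in the scene. Friction and masses are not known exactly. Their poses are not given: they have to be found in the camera images.
- rail: bolted-down part of the end stop: grey block foot 70 x 75 x 82 mm high (centre at y -200 mm) on a dark base plate 85 x 300 mm, 10 mm thick, carrying a square steel tube whose top is 64 mm above the bench. Origin at bench height under the tube's middle line; z up, +y = the way the section slides out (away from the grey foot, towards the stop plate)
- first_hole (a point): centre of the mouth of the tube's first hole, in the tube's top, where the pin is at the start. Along the rail's +y follow two more holes, at 40 mm and 80 mm. Each is 12 mm long that way for a pin of 8 mm: 2 mm of play either side. The section covers all of them at all times
- stop_plate (a point): centre of the square upright aluminium stop plate, 75 x 75 mm, on the section's outer end, 135 mm beyond the knob; the section is a square aluminium tube 46 x 46 x 230 mm over the steel tube, its flat top 70 mm above the bench
- section (a joint): how far the tube section is slid out, m along the rail's +y: 0 = pin over the first hole, 0.040 the second, 0.080 the third; end stops at -0.003 and 0.086. Slides with about 2 N of friction and carries plunger and knob along
- plunger (a joint): height of the lock plunger above home, m: 0 = pin fully home, 12 mm deep in a hole; 0.012 or more = pin clear, or riding on the tube; 0.018 = right up at its stop. A spring pushes it down, 4 N at home to 7 N right up. In the blocked hole the filler is flush with the tube's top: the pin stays up at about 0.012
- knob: upright black round knob on the plunger, 26 mm across, 26 mm tall, on the pin's axis; grip it from above, about 14 mm above its origin, which is the centre of its underside, 89 mm above the bench when the pin is home. Under it a steel boss 18 mm across, 18 mm high (24 mm across at its foot) stands on the section. Moves with section and plunger
- awl: hand tool with a wooden handle, 170 mm long, lying beside the end stop; leave it. Origin at its underside
- sanding_block: cork sanding block 60 x 105 x 28 mm lying beside the end stop; leave it. Origin at the centre of its underside
- tin: round flat brass-coloured tin, 72 mm across, 22 mm high, beside the end stop; leave it. Origin at the centre of its underside
- step_pattern: grey stepped casting pattern 130 x 100 mm, 75 mm high, to the left; leave it. Origin at the centre of its underside
- rib_pattern: red ribbed casting pattern 160 x 75 mm, 51 mm high, to the right; leave it. Origin at the centre of its underside
- core_block: small wooden block 70 x 50 x 40 mm with a round stub on top, at the far right; leave it. Origin at the centre of its underside
- brush_pot: empty steel pot 76 mm across, 85 mm high, at the far left; leave it. Origin at the centre of its underside

How it is judged:
By the outcome, as a careful person would: the job done as asked, in the order asked, and still so for the second after the job is handed in, while the arm keeps its last pose, push and grip.
It also fails if it takes over 42 s, if anything falls off the work surface, if the arm or the gripper's body presses on something with over 40 N, if the wrist force passes 120 N, or if a joint passes its speed limit or range.

## Working session

There is one attempt and no reset: what is moved stays moved. The work goes in short steps, Python scripts to look and compute and a tool call to move; the robot and the scene stay as the last step left them, time stands still between calls to the robot, and variables do not carry over. Pictures are saved under pics/ and viewed, about 8 in all and at most 12, crops included, and the job is handed in when it is done.

Besides the shell and the picture viewer there is one more tool, called after ">>>" as name(argument=value, ...), one argument or row to a line, values as JSON. carry_out: Moves the arm, as the interface text tells. Its arguments: {"type":"object","properties":{"series":{"type":"array"},"force":{"type":"number"}},"required":["series"]}

```bash
mkdir -p pics; ls; python3 - <<'E'
from plant import r
import cv2,numpy as np
s=r.read_state()
for k,v in s.items(): print(k,np.round(v,4))
a=r.get_image("top");b=r.get_image("side")
cv2.imwrite("pics/top0.png",a);cv2.imwrite("pics/side0.png",b)
for n in("top","side","wrist"):print(n,r.calibration(n))
E
```

```text
pics
clock 0.0
joint_positions [ 1.1953  0.309   1.6352 -0.      1.1997 -0.0697]
qvel [ 0.0004  0.0002 -0.0003  0.      0.0014 -0.0008]
tau [ 2.20000e-03 -4.15241e+01 -2.76674e+01  0.00000e+00  1.00000e-02
  0.00000e+00]
eef_pos [0.1879 0.5952 0.238 ]
tool_rot [ 2.5328  1.8564 -0.0031]
contact_force [-0.0508  0.8757  0.0463]
moment [-0.0359  0.0291  0.0291]
width 1.002
top {'mtx': array([[392.39726928,   0.        , 255.39857381],
       [  0.        , 392.39726928, 187.31070103],
       [  0.        ,   0.        ,   1.        ]]), 'rvec': array([ 2.1834217 , -2.1334808 ,  0.09671422]), 'tvec': array([-0.01722127,  0.58840831,  1.20657522])}
side {'mtx': array([[439.47022044,   0.        , 256.41805419],
       [  0.        , 439.47022044, 188.82269981],
       [  0.        ,   0.        ,   1.        ]]), 'rvec': array([ 0.06967324, -2.7939096 ,  1.43338357]), 'tvec': array([0.58555758, 0.11300968, 1.64373391])}
wrist {'mtx': array([[321.83876693,   0.        , 261.40766072],
       [  0.        , 321.83876693, 199.89562967],
       [  0.        ,   0.        ,   1.        ]]), 'hand_eye': array([[ 9.99999917e-01, -3.86166618e-04, -1.29926531e-04,
         1.20624974e-03],
       [ 4.07436177e-04,  9.48688858e-01,  3.16210823e-01,
        -8.19368334e-02],
       [ 1.14978882e-06, -3.16210849e-01,  9.48688937e-01,
        -1.34070190e-01],
       [ 0.00000000e+00,  0.00000000e+00,  0.00000000e+00,
         1.00000000e+00]])}
```

View pics/top0.png

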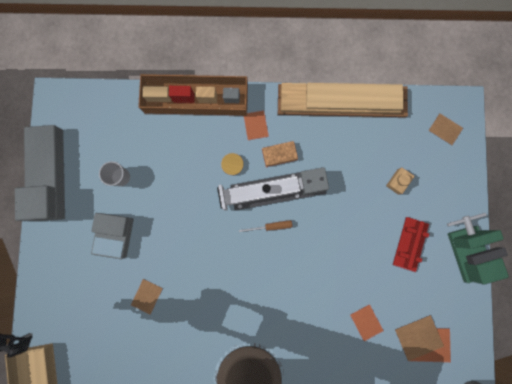

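View pics/side0.png

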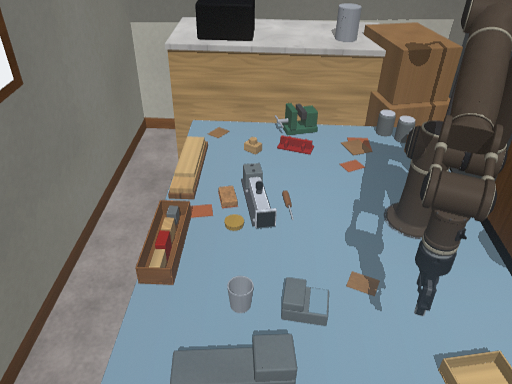

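The top view shows the knob at about (267,188), the stop plate at (223,197) and the foot at (314,182). The awl lies nearer the robot at about (270,227). The side view agrees, with the knob at (259,187).

```bash
cat > h.py <<'E'
import cv2,numpy as np
from scipy.spatial.transform import Rotation as R
from plant import r
def cam(n,s=None):
    c=r.calibration(n)
    if n=="wrist":
        T=np.eye(4);T[:3,:3]=R.from_rotvec(s["tool_rot"]).as_matrix();T[:3,3]=s["eef_pos"]
        W=T@c["hand_eye"]; return c["mtx"],W[:3,:3],W[:3,3]
    M=cv2.Rodrigues(c["rvec"])[0]; return c["mtx"],M.T,-M.T@c["tvec"]
def at_z(n,uv,z,s=None):
    K,A,o=cam(n,s); d=A@np.linalg.inv(K)@[*uv,1]; return o+d*(z-o[2])/d[2]
def pix(n,p,s=None):
    K,A,o=cam(n,s); q=K@A.T@(np.array(p)-o); return q[:2]/q[2]
def togo(s,p,Rt):
    A=R.from_rotvec(s["tool_rot"])
    return np.round(A.inv().apply(np.array(p)-s["eef_pos"]),4),np.round((A.inv()*Rt).as_rotvec(),4)
E
python3 - <<'E'
from h import *
k=at_z("top",(267,188),.115);p=at_z("top",(221,188),.075);p2=at_z("top",(225,208),.075);f=at_z("top",(314,182),.082)
print("knob",k,at_z("side",(259,187),.102),"plate",p,p2,"foot",f)
d=k-f;print("yaw",np.arctan2(d[1],d[0]),np.hypot(*d[:2]), np.linalg.norm((k-(p+p2)/2)[:2]))
s=r.read_state()
print(R.from_rotvec(s["tool_rot"]).as_matrix().round(3))
E
```

```text
knob [ 0.57843756 -0.03926848  0.115     ] [ 0.57960715 -0.02438515  0.102     ] plate [0.57953674 0.10031843 0.075     ] [0.51891853 0.0861561  0.075     ] foot [ 0.60331957 -0.1812109   0.082     ]
yaw 1.7443296812942106 0.14410678052150194 0.13568710952083457
[[ 0.301  0.954 -0.001]
 [ 0.954 -0.301 -0.002]
 [-0.002 -0.    -1.   ]]
```

```bash
python3 - <<'E'
from h import *
s=r.read_state(); a=1.76
u=[np.cos(a),np.sin(a),0];Rt=R.from_matrix(np.c_[u,np.cross([0,0,-1],u),[0,0,-1]])
print(togo(s,[.579,-.036,.215],Rt))
E
```

```text
(array([-0.4842,  0.563 ,  0.0241]), array([-0.0007,  0.002 , -0.495 ]))
```

>>> carry_out(
  series=[
    [-1,-0.484,0.563,0.024,0,0.002,-0.495],
    [-1,-0.484,0.563,0.024,0,0.002,-0.495],
    [-1,-0.484,0.563,0.024,0,0.002,-0.495],
    [-1,-0.484,0.563,0.024,0,0.002,-0.495],
    [-1,-0.484,0.563,0.024,0,0.002,-0.495],
    [-1,-0.484,0.563,0.024,0,0.002,-0.495],
    [-1,-0.484,0.563,0.024,0,0.002,-0.495],
    [-1,-0.484,0.563,0.024,0,0.002,-0.495],
  ],
)

```text
clock: 1.1
eef_pos: [0.451, 0.1711, 0.223]
tool_rot: [-2.001, -2.42, -0.003]
contact_force: [1.0, 0.0, 0.0]
width: 1.001
```

>>> carry_out(
  series=[
    [-1,-0.227,0.087,0.008,0,0,0],
    [-1,-0.227,0.087,0.008,0,0,0],
    [-1,-0.227,0.087,0.008,0,0,0],
    [-1,-0.227,0.087,0.008,0,0,0],
    [-1,-0.227,0.087,0.008,0,0,0],
  ],
)

```text
clock: 1.72
eef_pos: [0.58, -0.0371, 0.2142]
tool_rot: [-2.007, -2.416, -0.002]
contact_force: [-1.0, 0.8, -0.4]
width: 0.998
```

```bash
python3 - <<'E'
from h import *
s=r.read_state(); im=r.get_image("wrist"); cv2.imwrite("pics/w1.png",im)
np.save("w1.npy",s,allow_pickle=True)
print(s["clock"],s["eef_pos"],s["tool_rot"],s["contact_force"],s["joint_positions"])
E
```

```text
1.725 [ 0.57997916 -0.03713496  0.21418918] [-2.00729738e+00 -2.41609729e+00 -1.70655229e-03] [-0.97610393  0.7681436  -0.39538261] [-1.39480112e-01  2.49527841e-01  1.76239356e+00  1.28434226e-03
  1.12948362e+00 -1.89513674e+00]
```

View pics/w1.png

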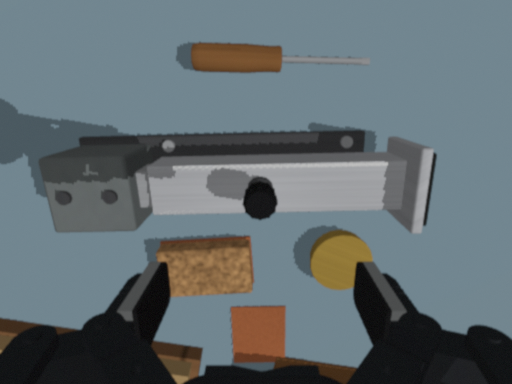

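The wrist view shows the knob at about (260,200) and the section's far top edge along row ~211. The fingers' paths look clear.

```bash
python3 - <<'E'
from h import *
s=np.load("w1.npy",allow_pickle=True).item(); im=cv2.imread("pics/w1.png")
g=im.max(axis=2); m=((g<45)*255).astype(np.uint8)
n,l,st,c=cv2.connectedComponentsWithStats(m[150:240,220:300])
i=1+st[1:,4].argmax(); print("blob",st[i]+[220,150,0,0,0],c[i]+[220,150])
# bbox mid col, bottom row = far edge of knob top
x0,y0,w,h=st[i][:4]+[220,150,0,0]
print("far top rim",at_z("wrist",(x0+w/2,y0+h),.115,s),"near base rim",at_z("wrist",(x0+w/2,y0),.089,s))
# far edge of section top
P=[]
for u in [*range(165,235,5),*range(290,385,5)]:
    col=g[195:225,u].astype(int); j=np.argmin(np.diff(col)); P.append((u,195.5+j))
P=np.array(P); Q=np.array([at_z("wrist",p,.070,s)[:2] for p in P])
vx,vy,cx,cy=cv2.fitLine(Q.astype(np.float32),cv2.DIST_HUBER,0,.001,.001).ravel()
print("edge yaw",np.arctan2(vy,vx)%np.pi, "pt",cx,cy)
a=np.arctan2(vy,vx)%np.pi; u=np.array([np.cos(a),np.sin(a)]); n=np.array([u[1],-u[0]])
res=(Q-[cx,cy])@n; print(np.abs(res).max(),"midline offset n.p",np.dot([cx,cy],n)-.023,"n",n)
k=at_z("wrist",(x0+w/2,y0+h/2),.102,s); print("knob mid",k, "n.k",k[:2]@n,"u.k",k[:2]@u)
E
```

```text
blob [244 179  32  40 963] [259.40602285 199.27518172]
far top rim [ 0.59191991 -0.03457991  0.115     ] near base rim [ 0.5670296  -0.03925044  0.089     ]
edge yaw 1.7788413 pt 0.5962549 -0.003509406
0.0013496724180901535 midline offset n.p 0.5596727 n [0.9784366  0.20654738]
knob mid [ 0.58001025 -0.03681633  0.102     ] n.k 0.5598989378446559 u.k -0.15582204438566444
```

>>> carry_out(
  series=[
    [-1,0,0,0.06,0,0,-0.022],
    [-1,0,0,0.11,0,0,-0.022],
    [-1,0,0,0.122,0,0,-0.022],
    [-1,0,0,0.122,0,0,-0.022],
    [-1,0,0,0.122,0,0,-0.022],
  ],
  force=50,
)

```text
clock: 2.4
eef_pos: [0.5807, -0.0331, 0.0953]
tool_rot: [1.972, 2.442, 0.006]
contact_force: [0.4, 0.4, 0.5]
width: 0.998
```

```bash
python3 - <<'E'
from h import *
s=r.read_state(); im=r.get_image("wrist"); cv2.imwrite("pics/w2.png",im)
print(s["clock"],s["eef_pos"],s["tool_rot"],s["contact_force"],pix("wrist",[.58,-.037,.115],s))
E
```

```text
2.4 [ 0.58068689 -0.03314419  0.0953425 ] [1.97237458 2.44175308 0.00631016] [0.43070047 0.38601729 0.47698696] [249.58857371 295.17376754]
```

View pics/w2.png

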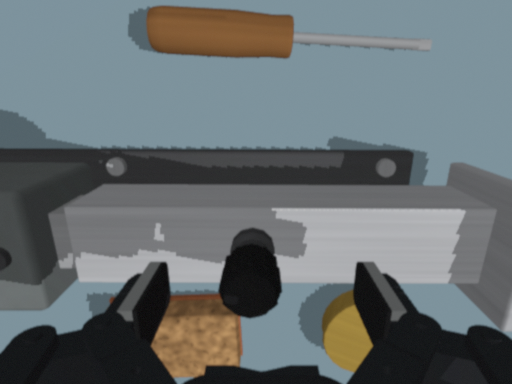

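The knob is between the open fingers, with its top at about (250,288). It sits about 4 mm to the left of their centre line at column 262, and the TCP is 3 mm high. I'll correct both and grip.

>>> carry_out(
  series=[
    [-1,-0.004,0,0.003,0,0,0],
    [-1,-0.004,0,0.003,0,0,0],
    [1,-0.004,0,0.003,0,0,0],
    [1,-0.004,0,0.003,0,0,0],
    [1,-0.004,0,0.003,0,0,0],
    [1,-0.004,0,0.003,0,0,0],
    [1,-0.004,0,0.003,0,0,0],
    [1,-0.004,0,0.003,0,0,0],
  ],
  force=50,
)

```text
clock: 3.45
eef_pos: [0.5795, -0.0374, 0.09]
tool_rot: [-1.974, -2.443, -0.002]
contact_force: [-0.8, -1.1, 2.4]
width: 0.289
```

>>> carry_out(
  series=[
    [1,0,0,0,0,0,0],
    [1,0,0,-0.005,0,0,0],
    [1,0,0,-0.01,0,0,0],
    [1,0,0,-0.015,0,0,0],
    [1,0,0,-0.015,0,0,0],
    [1,0,0,-0.015,0,0,0],
  ],
)

```text
clock: 4.2
eef_pos: [0.5794, -0.0373, 0.1046]
tool_rot: [-1.974, -2.442, -0.002]
contact_force: [2.5, -1.5, -7.8]
width: 0.285
```

```bash
python3 - <<'E'
from h import *
s=r.read_state(); im=r.get_image("wrist"); cv2.imwrite("pics/w3.png",im)
print(s["clock"],s["eef_pos"],s["tool_rot"],s["contact_force"],s["width"])
E
```

```text
4.2 [ 0.57935004 -0.03728313  0.10456899] [-1.97412563e+00 -2.44232315e+00 -2.37423937e-03] [ 2.45387633 -1.49193619 -7.75582135] 0.28538818471539595
```

View pics/w3.png

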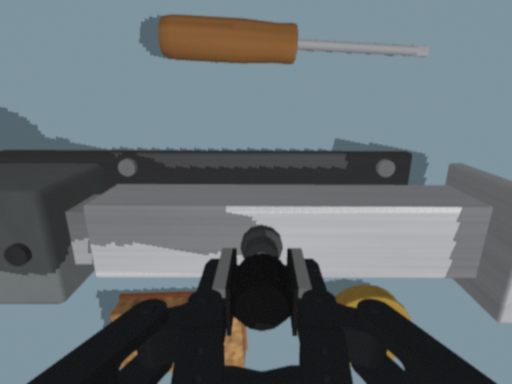

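The grip holds (24 mm) and the plunger is up, with the spring pulling at about 7 N. Next I slide to the second hole.

>>> carry_out(
  series=[
    [1,0.006,0,0,0,0,0],
    [1,0.016,0,0,0,0,0],
    [1,0.026,0,0,0,0,0],
    [1,0.036,0,0,0,0,0],
    [1,0.04,0,0,0,0,0],
    [1,0.04,0,0,0,0,0],
    [1,0.04,0,0,0,0,0],
  ],
)

```text
clock: 5.12
eef_pos: [0.5709, 0.0027, 0.1049]
tool_rot: [-1.974, -2.441, -0.004]
contact_force: [2.7, 2.8, -7.2]
width: 0.29
```

>>> carry_out(
  series=[
    [1,0,0,0.002,0,0,0],
    [1,0,0,0.004,0,0,0],
    [1,0,0,0.006,0,0,0],
    [1,0,0,0.006,0,0,0],
    [1,0,0,0.006,0,0,0],
  ],
)

```text
clock: 5.75
eef_pos: [0.5712, 0.0021, 0.1012]
tool_rot: [-1.974, -2.441, -0.003]
contact_force: [-3.6, 3.8, 6.3]
width: 0.284
```

Something stops the pin at about 11 mm above home with +6 N upward. I'll sweep about ±3.5 mm along the rail to check it is filler and not the hole's rim.

>>> carry_out(
  series=[
    [1,-0.002,0,0,0,0,0],
    [1,-0.0035,0,0,0,0,0],
    [1,-0.0035,0,0,0,0,0],
  ],
)

```text
clock: 6.12
eef_pos: [0.5716, 0.0003, 0.1011]
tool_rot: [-1.973, -2.439, -0.005]
contact_force: [-4.3, 8.9, 8.3]
width: 0.287
```

>>> carry_out(
  series=[
    [1,0.002,0,0,0,0,0],
    [1,0.004,0,0,0,0,0],
    [1,0.006,0,0,0,0,0],
    [1,0.007,0,0,0,0,0],
    [1,0.007,0,0,0,0,0],
  ],
)

```text
clock: 6.75
eef_pos: [0.5714, 0.0014, 0.1013]
tool_rot: [1.971, 2.441, -0.003]
contact_force: [-0.3, -8.4, 5.4]
width: 0.292
```

It hardly moved, at ±8.5 N sideways. That could simply be friction from pressing too hard, so I'll ease the push and sweep again.

>>> carry_out(
  series=[
    [1,0,0,-0.003,0,0,0],
    [1,0,0,-0.003,0,0,0],
    [1,0,0,-0.003,0,0,0],
  ],
)

```text
clock: 7.12
eef_pos: [0.5705, 0.0047, 0.1018]
tool_rot: [-1.974, -2.443, -0.002]
contact_force: [2.4, -2.6, -4.9]
width: 0.286
```

>>> carry_out(
  series=[
    [1,-0.002,0,0,0,0,0],
    [1,-0.004,0,0,0,0,0],
    [1,-0.006,0,0,0,0,0],
    [1,-0.006,0,0,0,0,0],
  ],
)

```text
clock: 7.62
eef_pos: [0.5716, -0.0004, 0.1018]
tool_rot: [-1.974, -2.442, -0.003]
contact_force: [2.2, 3.4, -4.1]
width: 0.289
```

>>> carry_out(
  series=[
    [1,0.001,0,0.0015,0,0,0],
    [1,0.002,0,0.0015,0,0,0],
    [1,0.002,0,0.0015,0,0,0],
  ],
)

```text
clock: 8.0
eef_pos: [0.5717, -0.0001, 0.1013]
tool_rot: [1.974, 2.443, 0.001]
contact_force: [-1.7, -3.9, 4.3]
width: 0.29
```

>>> carry_out(
  series=[
    [1,0.001,0,0,0,0,0],
    [1,0.002,0,0,0,0,0],
    [1,0.003,0,0,0,0,0],
    [1,0.003,0,0,0,0,0],
  ],
)

```text
clock: 8.5
eef_pos: [0.5712, 0.0021, 0.1013]
tool_rot: [1.973, 2.442, -0.0]
contact_force: [-0.3, -7.1, 3.7]
width: 0.289
```

The pin rides at a constant height of 11.3–11.8 mm over about 37–43 mm, so the second hole is the blocked one. I'll lift and go on to the third.

>>> carry_out(
  series=[
    [1,-0.002,0,-0.0045,0,0,0],
    [1,-0.002,0,-0.0045,0,0,0],
    [1,0.008,0,-0.0045,0,0,0],
    [1,0.018,0,-0.0045,0,0,0],
    [1,0.028,0,-0.0045,0,0,0],
    [1,0.035,0,-0.0045,0,0,0],
    [1,0.037,0,-0.0045,0,0,0],
    [1,0.037,0,-0.0045,0,0,0],
  ],
)

```text
clock: 9.5
eef_pos: [0.5628, 0.0413, 0.105]
tool_rot: [-1.974, -2.442, -0.004]
contact_force: [3.4, 2.5, -8.0]
width: 0.284
```

>>> carry_out(
  series=[
    [1,0,0,0,0,0,0],
    [1,0,0,0,0,0,0],
  ],
)

```text
clock: 9.75
eef_pos: [0.5628, 0.0409, 0.105]
tool_rot: [-1.974, -2.441, -0.004]
contact_force: [4.7, 3.4, -7.6]
width: 0.289
```

>>> carry_out(
  series=[
    [1,0,0,0.002,0,0,0],
    [1,0,0,0.004,0,0,0],
    [1,0,0,0.006,0,0,0],
    [1,0,0,0.007,0,0,0],
    [1,0,0,0.007,0,0,0],
  ],
)

```text
clock: 10.38
eef_pos: [0.5629, 0.0405, 0.0979]
tool_rot: [-1.974, -2.442, -0.003]
contact_force: [3.5, 1.9, -6.7]
width: 0.288
```

It is dropping in: the TCP is at 0.0979 and the spring is still pulling. I'll lower it the rest of the way.

>>> carry_out(
  series=[
    [1,0,0,0.003,0,0,0],
    [1,0,0,0.006,0,0,0],
    [1,0,0,0.008,0,0,0],
    [1,0,0,0.009,0,0,0],
    [1,0,0,0.01,0,0,0],
    [1,0,0,0.01,0,0,0],
    [1,0,0,0.01,0,0,0],
  ],
)

```text
clock: 11.25
eef_pos: [0.5631, 0.0403, 0.0899]
tool_rot: [-1.974, -2.443, -0.002]
contact_force: [-1.4, 1.0, 6.9]
width: 0.288
```

>>> carry_out(
  series=[
    [1,0,0,-0.001,0,0,0],
    [1,0,0,-0.001,0,0,0],
    [1,0,0,-0.001,0,0,0],
  ],
)

```text
clock: 11.62
eef_pos: [0.5631, 0.0403, 0.0899]
tool_rot: [-1.974, -2.443, -0.002]
contact_force: [-0.8, 1.5, 6.1]
width: 0.285
```

```bash
python3 - <<'E'
from h import *
s=r.read_state(); im=r.get_image("wrist"); t=r.get_image("top")
print(s["clock"],s["eef_pos"],s["contact_force"],s["width"])
t=cv2.resize(t[120:270,180:350],None,fx=2.56,fy=2.56)
cv2.imwrite("pics/end.png",cv2.resize(np.hstack([im[:,:],t[:384,:]]) if t.shape[0]==384 else im,None,fx=.84,fy=.84))
E
```

```text
11.625 [0.56312076 0.04028109 0.08994863] [-0.84447378  1.52998967  6.08217316] 0.2853065990885182
```

View pics/end.png

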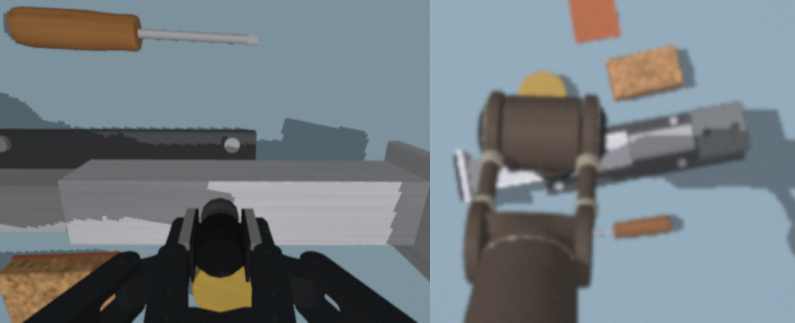

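The wrist picture shows the knob at (220,240) down on its boss and gripped. The section is slid out well past the base plate's bolt at (232,145), and the awl, sanding block and tin are where they were. I'm handing the job in.

```bash
python3 -c "
from plant import r
print(r.close_job()); s=r.read_state(); print(s['clock'],s['eef_pos'],s['contact_force'],s['width'])"
```

```text
the job is handed in; nothing more can be done
None
the job is handed in; nothing more can be done
```

The end stop is now locked at its third hole, 80 mm out, with the pin fully home and the gripper still holding the knob. The job was handed in at 11.6 s.

- **Second hole (40 mm):** this is the blocked one. The pin stayed 11–12 mm up over a sweep of about 37–43 mm. My first sweep there stuck at about 9 N sideways because I was pressing too hard, so I eased off and repeated it.
- **Third hole (80 mm):** the section travelled 80.1 mm by the TCP reading, and the pin dropped in.
- **Last checks:** the TCP height was 0.0899 m, against 0.090 m when I first gripped the knob with the pin home. The tool was pressing down with about 6 N, and the opening was about 24 mm on the 26 mm knob, much as at the first grip. In the last pictures the awl, the sanding block and the visible part of the tin had not moved. The other bench items were not in those views, and the arm did not go near them while working at the end stop.

No check failed at the end. `close_job` reports no verdict, and no reading could be taken after the handover.

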